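# Move the vials from the block heater to the tray in the same order

## Task

The heating is over: move the four vials from the block heater into the white tray, keeping them in the same order. The vial nearest the heater's control panel goes into the cell next to the white-capped blank at the tray's handle end, and the others follow on in the next cells, in the order in which they stood in the heater. They are glass: set each one down gently and leave it standing upright on the tray's floor, one vial to a cell.

Things in the scene. Friction and masses are not known exactly. Their poses are not given: they have to be found in the camera images.
- heater: Dry block heater, fixed: white housing 345 x 126 mm, 76 mm high, sloping grey control panel (dark display, blue keys, black knob) at one end, four coloured square blocks in a row. Origin: on the bench below the middle of the row; x along the row, away from the panel (panel at x -133 to -217 mm); z up. Places at x = -87 (nearest the panel), -29, 29, 87 mm, y = 0.
- tray: White open tray, fixed, any direction: 274 x 58 mm, 40 mm high, floor and walls 4 mm, orange handle out 24 mm at one end. Origin: on the bench below its middle; x along the row, away from the handle; z up. Five cells 50 x 50 mm inside, centres at y = 0, x = -108 (handle end; holds a white-capped blank vial, same size as the others), then empty: -54, 0, 54, 108 mm.
- vial_red: Amber glass vial, red cap: 28 mm diameter up to 70 mm, short neck, cap 27 mm diameter from 77 to 95 mm (full height); 45 to 80 g, flat bottom. Origin: centre of underside, z up. Starts loose in the well of the block of its colour, underside 42 mm above the bench, 57 mm clear above the block. Gripped across the row, 72 mm above its underside, the fingers clear the neighbours.
- vial_blue: Amber glass vial, blue cap: 28 mm diameter up to 70 mm, short neck, cap 27 mm diameter from 77 to 95 mm (full height); 45 to 80 g, flat bottom. Origin: centre of underside, z up. Starts loose in the well of the block of its colour, underside 42 mm above the bench, 57 mm clear above the block. Gripped across the row, 72 mm above its underside, the fingers clear the neighbours.
- vial_green: Amber glass vial, green cap: 28 mm diameter up to 70 mm, short neck, cap 27 mm diameter from 77 to 95 mm (full height); 45 to 80 g, flat bottom. Origin: centre of underside, z up. Starts loose in the well of the block of its colour, underside 42 mm above the bench, 57 mm clear above the block. Gripped across the row, 72 mm above its underside, the fingers clear the neighbours.
- vial_yellow: Amber glass vial, yellow cap: 28 mm diameter up to 70 mm, short neck, cap 27 mm diameter from 77 to 95 mm (full height); 45 to 80 g, flat bottom. Origin: centre of underside, z up. Starts loose in the well of the block of its colour, underside 42 mm above the bench, 57 mm clear above the block. Gripped across the row, 72 mm above its underside, the fingers clear the neighbours.
- block_red: Red anodised aluminium heating block, 56 x 56 mm, 50 mm high, top 80 mm above the bench, one round well 32 mm wide, 38 mm deep in its middle. Origin: centre of its underside, 30 mm above the bench. Stays in the heater; which of the four places it takes varies.
- block_blue: Blue anodised aluminium heating block, 56 x 56 mm, 50 mm high, top 80 mm above the bench, one round well 32 mm wide, 38 mm deep in its middle. Origin: centre of its underside, 30 mm above the bench. Stays in the heater; which of the four places it takes varies.
- block_green: Green anodised aluminium heating block, 56 x 56 mm, 50 mm high, top 80 mm above the bench, one round well 32 mm wide, 38 mm deep in its middle. Origin: centre of its underside, 30 mm above the bench. Stays in the heater; which of the four places it takes varies.
- block_yellow: Yellow anodised aluminium heating block, 56 x 56 mm, 50 mm high, top 80 mm above the bench, one round well 32 mm wide, 38 mm deep in its middle. Origin: centre of its underside, 30 mm above the bench. Stays in the heater; which of the four places it takes varies.

How it is judged (in metres and radians):
At the end, for the whole second after the job is handed in: The vial that was nth from the heater's control panel stands in the nth cell after the blank's, counted from the tray's handle end: all four within 15 mm of the cell's centre along and across, underside under 6 mm above the tray floor, upright within 0.12 rad, released, slower than 0.02 m/s (((x of block_red in the frame of heater between -0.107 and -0.067 m and x of vial_red in the frame of tray between -0.069 and -0.039 m) or (x of block_red in the frame of heater between -0.049 and -0.009 m and x of vial_red in the frame of tray between -0.015 and 0.015 m) or (x of block_red in the frame of heater between 0.009 and 0.049 m and x of vial_red in the frame of tray between 0.039 and 0.069 m) or (x of block_red in the frame of heater between 0.067 and 0.107 m and x of vial_red in the frame of tray between 0.093 and 0.123 m)) and y of vial_red in the frame of tray between -0.015 and 0.015 m and z of each of vial_red, vial_blue, vial_green, vial_yellow in the frame of tray below 0.01 m and angle between each of vial_red, vial_blue, vial_green, vial_yellow's own z axis and vertical below 0.12 rad and linear speed of each of vial_red, vial_blue, vial_green, vial_yellow below 0.02 m/s and ((x of block_blue in the frame of heater between -0.107 and -0.067 m and x of vial_blue in the frame of tray between -0.069 and -0.039 m) or (x of block_blue in the frame of heater between -0.049 and -0.009 m and x of vial_blue in the frame of tray between -0.015 and 0.015 m) or (x of block_blue in the frame of heater between 0.009 and 0.049 m and x of vial_blue in the frame of tray between 0.039 and 0.069 m) or (x of block_blue in the frame of heater between 0.067 and 0.107 m and x of vial_blue in the frame of tray between 0.093 and 0.123 m)) and y of vial_blue in the frame of tray between -0.015 and 0.015 m and ((x of block_green in the frame of heater between -0.107 and -0.067 m and x of vial_green in the frame of tray between -0.069 and -0.039 m) or (x of block_green in the frame of heater between -0.049 and -0.009 m and x of vial_green in the frame of tray between -0.015 and 0.015 m) or (x of block_green in the frame of heater between 0.009 and 0.049 m and x of vial_green in the frame of tray between 0.039 and 0.069 m) or (x of block_green in the frame of heater between 0.067 and 0.107 m and x of vial_green in the frame of tray between 0.093 and 0.123 m)) and y of vial_green in the frame of tray between -0.015 and 0.015 m and ((x of block_yellow in the frame of heater between -0.107 and -0.067 m and x of vial_yellow in the frame of tray between -0.069 and -0.039 m) or (x of block_yellow in the frame of heater between -0.049 and -0.009 m and x of vial_yellow in the frame of tray between -0.015 and 0.015 m) or (x of block_yellow in the frame of heater between 0.009 and 0.049 m and x of vial_yellow in the frame of tray between 0.039 and 0.069 m) or (x of block_yellow in the frame of heater between 0.067 and 0.107 m and x of vial_yellow in the frame of tray between 0.093 and 0.123 m)) and y of vial_yellow in the frame of tray between -0.015 and 0.015 m); the robot touches nothing.
It fails at once if the red-capped vial is dropped or flung: it moves faster than 0.7 m/s while the fingers do not touch it (a fall of about 25 mm) (linear speed of vial_red above 0.7 m/s and contact force between the fingers and vial_red below 0.05 N).
It fails at once if the blue-capped vial is dropped or flung: it moves faster than 0.7 m/s while the fingers do not touch it (a fall of about 25 mm) (linear speed of vial_blue above 0.7 m/s and contact force between the fingers and vial_blue below 0.05 N).
It fails at once if the green-capped vial is dropped or flung: it moves faster than 0.7 m/s while the fingers do not touch it (a fall of about 25 mm) (linear speed of vial_green above 0.7 m/s and contact force between the fingers and vial_green below 0.05 N).
It fails at once if the yellow-capped vial is dropped or flung: it moves faster than 0.7 m/s while the fingers do not touch it (a fall of about 25 mm) (linear speed of vial_yellow above 0.7 m/s and contact force between the fingers and vial_yellow below 0.05 N).
It also fails if it takes over 112 s, if anything falls off the work surface, if the arm or the gripper's body presses on something with over 40 N, if the wrist force passes 120 N, or if a joint passes its speed limit or range.

## Robot

A 6-joint arm with a two-finger parallel gripper is mounted at the origin on the work surface. World frame = base frame: x ahead of the robot, y to its left, z up, the work surface at z = 0. Lengths are in mm, angles in rad, forces in N, time in s.
With the tool pointing down it reaches from about 250 to 800 mm from the base axis. Payload 3.9 kg.
Tool frame: the origin (TCP) lies midway between the tips of the shut fingers; the grasp point (between the pads) lies 19 mm behind it; z points along the fingers, y is the direction in which the jaws open and shut (so a half turn about z gives the same grasp; the last joint's range is limited). The gripper opens to 85 mm and grips with 20 to 120 N. Pads are 22 mm wide; open, the fingers measure 114 mm over their backs; the gripper's body (76 mm by 85 mm) begins 54 mm behind the grasp point. The pads swing forward as they close: fully open they stand 13 mm farther back than shut.
Start: joints at [1.32, 0.26, -0.138, 1.173, 0, 1.571], TCP at [130.29, 508.566, 231.304] pointing down, gripper open.
Joint ranges: [-2.78, 2.78], [-0.83, 1.72], [-1.28, 1.37], [-1.9, 2.12], [-1.57, 1.48], [-3.14, 3.14]. Speed limits (rad/s): [2.57, 2.57, 3.14, 3.14, 3.14, 3.14].

## Interface

Orientations are given as a 3x3 rotation matrix whose columns are the frame's x, y, z axes.
In Python, from rig import robot gives the robot as it stands.
- The arm moves only by the tool servo_tool, never from a script. Its argument "targets" is one flat list of numbers, 7 for each row, row after row: the turn, a rotation vector about the tool's x, y, z in degrees, then the shift along the tool's x, y, z in mm, then the finger opening in mm, from 0 to 85.4. In form: [ax, ay, az, dx, dy, dz, hand, ax, ay, az, dx, dy, dz, hand, ...]. A call has exactly 5 rows; each row is the pose to reach, as a shift and turn from the pose commanded when the call began, along the tool's axes at that moment; what a row does not reach only later rows make up. A row lasts 1/10 s, in which the tool goes at most 50 mm and 8.59 degrees, less where a joint would pass 70% of its speed; a pose out of reach is approached as far as the arm can. A call with a gripper value outside its range is refused whole. The fingers move at their own pace and stop on an object; the grip force is fixed at half the most. Time passes only in rows, so rows that repeat a pose let the fingers close, or fill a call up. It gives the time, the measured TCP pose, the force and the opening at its end, in the units of the state.
- robot.sense(): the state, without advancing time (a new reading comes with each control period).
- robot.capture(name): name is "side" or "top"; returns (picture, depth): 420x560x3 uint8, blue, green, red; 420x560 float32, mm along the optical axis (not along the pixel's ray), 0 where there is no reading.
- robot.get_calibration(name): a dict with "K" (3x3 intrinsics, pixels), "k1" (the pictures are not rectified: a ray, as slopes to the right and down, at radius r is drawn at 1 + k1 r^2 times it, then the intrinsics apply), "rvec" (rotation vector, rad) and "tvec" (3), from world to camera coordinates, as OpenCV has them. Camera axes: x right, y down, z forward; pixel columns grow to the right and rows downward; lengths in mm; the calibration is good to about 2 mm. A picture is of the moment at which its call begins. get_calibration takes no time and is no camera call.
- robot.finish_job(): hands the job in, once; it reports no verdict.
The state is a dict: "t": time; "q": joint angles; "qvel": joint speeds; "joint_efforts": joint torques, N m; "tcp_pos": TCP position; "ee_rot": TCP orientation; "contact_force": force on the tool from outside, world axes, zero at the start; "moment": the same for the moment, N m; "opening": finger opening in mm.
Only numpy, scipy, OpenCV 4.12 (cv2) and the standard library are available. Lean on these libraries where they do the work, as an engineer would, in place of code of your own. Each camera call takes 0.05 s, during which the arm holds its last target.

## Working session

There is one attempt and no reset: what is moved stays moved. The work goes in short steps, Python scripts to look and compute and a tool call to move; the robot and the scene stay as the last step left them, time stands still between calls to the robot, and variables do not carry over. Pictures are saved under pics/ and viewed, and the job is handed in when it is done.

Besides the shell and the picture viewer there is one more tool, called after "Request:" in YAML: its name, and indented under it one key for each argument. servo_tool: Moves the arm, as the interface text tells. Its arguments: {"type":"object","properties":{"targets":{"type":"array"}},"required":["targets"]}

```bash
mkdir -p pics; ls
python3 - <<'E'
from rig import robot
import cv2,numpy as np
np.set_printoptions(precision=4,suppress=True)
for n in("top","side"):
    c=robot.get_calibration(n); print(n,c)
    p,d=robot.capture(n); cv2.imwrite(f"pics/{n}0.png",p); np.save(f"pics/{n}0.npy",d)
s=robot.sense(); print(s)
E
```

```text
pics
top {'K': array([[426.449 ,   0.    , 278.387 ],
       [  0.    , 426.449 , 209.4191],
       [  0.    ,   0.    ,   1.    ]]), 'k1': -0.018333543018179094, 'rvec': array([ 2.1548, -2.1129,  0.1618]), 'tvec': array([-25.1408, 506.3385, 797.4414])}
side {'K': array([[423.2891,   0.    , 288.1515],
       [  0.    , 423.2891, 207.9226],
       [  0.    ,   0.    ,   1.    ]]), 'k1': -0.02248342263285153, 'rvec': array([ 2.0601, -0.5325,  0.32  ]), 'tvec': array([-464.4249,  166.1065,  734.5943])}
{'t': 0.1, 'q': array([ 1.32  ,  0.2606, -0.1393,  1.1727,  0.    ,  1.5708]), 'qvel': array([-0.0002, -0.0029,  0.0026,  0.0009, -0.0014, -0.0006]), 'joint_efforts': array([  0.    , -40.6509,  25.4528,   0.0101,  -0.    ,   0.    ]), 'tcp_pos': array([130.1336, 507.9688, 230.5509]), 'ee_rot': array([[-0.9687,  0.2482, -0.0005],
       [ 0.2482,  0.9687, -0.0017],
       [ 0.    , -0.0018, -1.    ]]), 'contact_force': array([-0.2131,  0.1022,  0.3012]), 'moment': array([-0.0265,  0.0197, -0.004 ]), 'opening': 85.23797106540823}
```

View pics/top0.png

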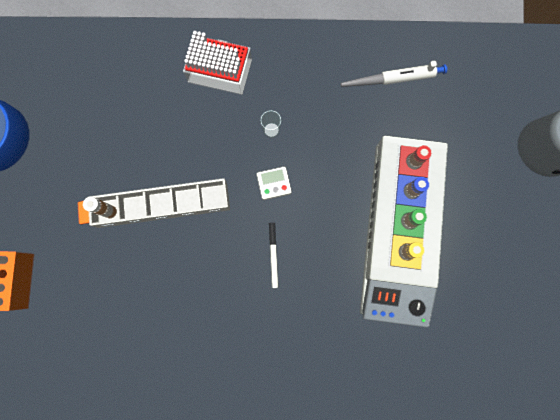

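View pics/side0.png

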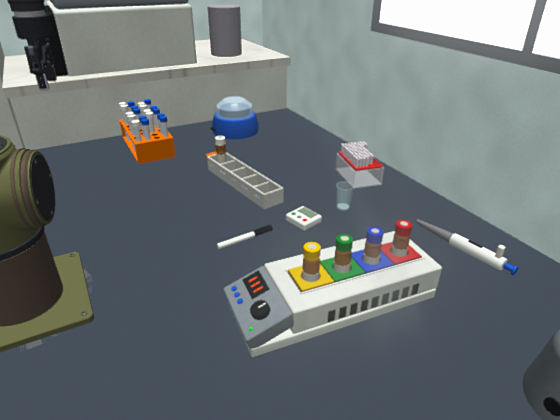

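```bash
cat > h.py <<'E'
import cv2,numpy as np
np.set_printoptions(precision=3,suppress=True)
from rig import robot
def cal(n):
    c=robot.get_calibration(n); R=cv2.Rodrigues(np.array(c['rvec']))[0]; return c['K'],c['k1'],R,np.array(c['tvec']).ravel()
def rays(n,uv):
    K,k1,R,t=cal(n)
    s=cv2.undistortPoints(np.array(uv,float).reshape(-1,1,2),K,np.array([k1,0,0,0.])).reshape(-1,2)
    return np.c_[s,np.ones(len(s))],R,t
def plane(n,uv,z):
    s,R,t=rays(n,uv); C=-R.T@t; d=s@R
    return C+d*((z-C[2])/d[:,2])[:,None]
def pts(n,d):
    h,w=d.shape; v,u=np.mgrid[:h,:w]
    s,R,t=rays(n,np.c_[u.ravel(),v.ravel()])
    P=(s*d.reshape(-1,1)-t)@R
    P[d.ravel()==0]=np.nan
    return P.reshape(h,w,3)
def masks(p):
    hsv=cv2.cvtColor(p,cv2.COLOR_BGR2HSV); H,S,V=cv2.split(hsv); ok=(S>120)&(V>60)
    return dict(red=ok&((H<8)|(H>172)),yellow=ok&(H>20)&(H<34),green=ok&(H>45)&(H<80),blue=ok&(H>105)&(H<130))
E
cat > m.py <<'E'
from h import *
for n in("top","side"):
    p=cv2.imread(f"pics/{n}0.png"); d=np.load(f"pics/{n}0.npy"); P=pts(n,d); C=-cal(n)[2].T@cal(n)[3]; print(n,"cam",C)
    Z=P[...,2]
    for k,m in masks(p).items():
        b=m&(abs(Z-80)<6); c=m&(Z>118)&(Z<150)
        bp=P[b][:,:2].astype(np.float32)
        if b.sum()<20: print(k,b.sum());continue
        q,cnt=None,None
        uv=np.argwhere(b)[:,::-1]; r=cv2.minAreaRect(plane(n,uv,80)[:,:2].astype(np.float32))
        t=c&(Z>np.nanpercentile(Z[c],50)) if c.sum() else c
        print(k,b.sum(),"Z",np.median(Z[b]),"rect",np.round(r[0],1),np.round(r[1],1),round(r[2],2),"cap n",c.sum(),np.nanpercentile(Z[c],[5,50,95]),"mean",np.nanmean(P[c],0), "topmed",np.nanmedian(P[c&(Z>133)],0))
    # tray
    hsv=cv2.cvtColor(p,cv2.COLOR_BGR2HSV)
    lo=(hsv[...,1]<70)&(hsv[...,2]>110)
    X,Y=P[...,0],P[...,1]
    for name,(z0,z1) in dict(rim=(34,46),hz=(70,82)).items():
        m=lo&(Z>z0)&(Z<z1)
        nn,lab,st,ce=cv2.connectedComponentsWithStats(m.astype(np.uint8))
        for i in range(1,nn):
            if st[i,4]>80:
                uv=np.argwhere(lab==i)[:,::-1]
                r=cv2.minAreaRect(plane(n,uv,(z0+z1)/2)[:,:2].astype(np.float32)); print(name,st[i],np.median(Z[lab==i]),np.round(r[0],1),np.round(r[1],1),round(r[2],2),"c",P[lab==i].mean(0))
E
python3 m.py
```

```text
top cam [373.233 -23.826 867.786]
red 456 Z 80.15874199422615 rect [ 599.  -271.7] [54.7 55. ] 83.76 cap n 123 [131.987 136.87  139.182] mean [ 597.969 -271.134  136.59 ] topmed [ 597.323 -270.9    137.083]
yellow 561 Z 80.37508197552519 rect [ 426.3 -252.7] [55.2 55.9] 83.78 cap n 151 [124.401 137.112 139.221] mean [ 425.752 -251.438  135.808] topmed [ 425.566 -252.562  137.364]
green 7
blue 470 Z 80.20512693940893 rect [ 541.7 -265.4] [54.7 55.9] 83.75 cap n 122 [134.573 137.126 139.111] mean [ 541.086 -264.955  136.627] topmed [ 540.757 -264.806  137.251]
rim [190  74  53  14 128] 40.12123287381907 [775.3 120.6] [110.   18.2] 84.65 c [775.458 118.263  40.114]
rim [ 89 179 139  47 864] 39.326435063090344 [517.7 225.1] [ 59.4 274.9] 8.89 c [517.872 220.507  38.99 ]
hz [184  31  56  43 979] 79.4263664054719 [816.8 120.4] [108.5  72.5] 75.96 c [812.39  126.075  78.487]
hz [ 369  136   78  162 6375] 76.08783357474158 [ 496.9 -259.4] [125.3 297. ] 83.84 c [ 486.5   -257.478   75.95 ]
side cam [ 130.811 -698.842  526.706]
red 306 Z 80.4963505716726 rect [ 602.2 -274.7] [54.1 53.6] 82.83 
[... 1453 characters left out ...]
5] [  57.  1103.9] 89.76 c [ 475.212 1023.598   75.967]
hz [220 112  29   6  96] 77.49313744199881 [639.2 552.8] [50.3 93. ] 62.71 c [638.102 545.967  76.997]
hz [342 142  32  21 321] 79.9240537570163 [812.8 121. ] [133.3  72.1] 63.52 c [809.    115.726  78.559]
hz [382 231  12  13 106] 76.84326245518969 [ 617.5 -226.9] [46.3 17.4] 43.52 c [ 615.94  -228.48    76.916]
hz [352 238  15  14 141] 76.74706289939178 [ 554.9 -220.1] [47.  22.4] 45.31 c [ 553.646 -221.899   76.913]
hz [ 256  239  186   79 4478] 76.25393214607821 [ 498.3 -266. ] [131.1 297.6] 83.9 c [ 463.308 -286.302   75.77 ]
hz [320 246  16  15 170] 76.86962555587286 [ 491.1 -214.4] [44.8 24.8] 52.55 c [ 490.263 -215.312   77.009]
```

```bash
cat > go.py <<'E'
import sys
from h import *
U=np.array([.9940,-.1096]);H=np.array([514.1,-263.7]);T=np.array([519.,223.7]);V=np.array([.155,-.988])
HY=83.71;TY=8.9
def tgt(n):
    k,i=n[0],int(n[1])-1
    if k=='h': return H+U*(-87+58*i),HY
    return T+V*(-54+54*i),TY
if __name__=="__main__":
    s=robot.sense();p=np.array(s['tcp_pos']);R=np.array(s['ee_rot'])
    xy,yaw=tgt(sys.argv[1]);z=float(sys.argv[2])
    a=np.radians(yaw);y=np.array([np.cos(a),np.sin(a),0]);zz=np.array([0,0,-1.]);x=np.cross(y,zz)
    Rt=np.c_[x,y,zz]
    print("t",s['t'],"pos",p,"q",s['q'],"F",s['contact_force'],"open",s['opening'])
    print("turn deg",np.degrees(cv2.Rodrigues(R.T@Rt)[0].ravel()),"shift",R.T@(np.r_[xy,z]-p),"target",xy,z)
E
python3 go.py h1 231
```

```text
t 0.1 pos [130.134 507.969 230.551] q [ 1.32   0.261 -0.139  1.173  0.     1.571] F [-0.213  0.102  0.301] open 85.23797106540823
turn deg [-0.101 -0.009 -8.08 ] shift [-477.325 -664.46     0.713] target [ 427.622 -254.165] 231.0
```

Request:
servo_tool:
  targets: [0,0,-1,-12,-16,0,85,0,0,-3,-35,-49,0,85,0,0,-5,-64,-89,0,85,0,0,-7,-93,-130,0,85,0,0,-8.1,-122,-170,0,85]

```text
t: 0.6
tcp_pos: [206.3, 311.6, 230.8]
ee_rot: [[-0.994, 0.107, -0.0], [0.107, 0.994, -0.001], [0.0, -0.001, -1.0]]
contact_force: [2.4, 0.2, -0.5]
opening: 85.2
```

Request:
servo_tool:
  targets: [0,0,0,-21,-40,0,85,0,0,0,-42,-80,0,85,0,0,0,-63,-120,0,85,0,0,0,-84,-160,0,85,0,0,0,-105,-200,0,85]

```text
t: 1.1
tcp_pos: [288.8, 101.6, 231.3]
ee_rot: [[-0.994, 0.108, 0.0], [0.108, 0.994, 0.0], [-0.0, 0.0, -1.0]]
contact_force: [1.4, 1.2, 0.1]
opening: 85.1
```

Request:
servo_tool:
  targets: [0,0,0,-21,-40,0,85,0,0,0,-42,-80,0,85,0,0,0,-63,-120,0,85,0,0,0,-84,-160,0,85,0,0,0,-105,-200,0,85]

```text
t: 1.6
tcp_pos: [371.3, -108.9, 231.2]
ee_rot: [[-0.994, 0.11, 0.0], [0.11, 0.994, 0.0], [0.0, 0.0, -1.0]]
contact_force: [0.8, 1.3, 0.3]
opening: 84.9
```

Request:
servo_tool:
  targets: [0,0,0,-21,-40,0,85,0,0,0,-42,-80,0,85,0,0,0,-62,-118,0,85,0,0,0,-70,-134,0,85,0,0,0,-70,-135,0,85]

```text
t: 2.1
tcp_pos: [426.8, -251.1, 230.5]
ee_rot: [[-0.994, 0.112, -0.0], [0.112, 0.994, -0.0], [0.0, -0.0, -1.0]]
contact_force: [0.5, 0.9, -0.6]
opening: 84.9
```

```bash
python3 go.py h1 180
```

```text
t 2.1 pos [ 426.841 -251.063  230.461] q [-0.531  0.21  -0.208  1.153 -0.    -0.419] F [ 0.503  0.908 -0.597] open 84.86980166187975
turn deg [-0.009 -0.024 -0.15 ] shift [-1.145 -2.986 50.461] target [ 427.622 -254.165] 180.0
```

Request:
servo_tool:
  targets: [0,0,-0.1,-1,-2,20,85,0,0,-0.1,-1,-2.5,55,85,0,0,-0.1,-1,-2.5,90,85,0,0,-0.1,-1,-2.5,115,85,0,0,-0.1,-1,-2.5,120,85]

```text
t: 2.6
tcp_pos: [423.7, -248.7, 108.4]
ee_rot: [[-0.994, 0.107, -0.006], [0.107, 0.994, 0.004], [0.007, 0.003, -1.0]]
contact_force: [-0.7, 1.0, -0.2]
opening: 84.8
```

```bash
python3 go.py h1 95
python3 - <<'E'
from h import *
for n in("top","side"):
    p,d=robot.capture(n); cv2.imwrite(f"pics/{n}1.png",p); np.save(f"pics/{n}1.npy",d)
t=cv2.imread("pics/top1.png")[120:300,340:480]; s=cv2.imread("pics/side1.png")[170:350,230:430]
cv2.imwrite("pics/c1.png",np.hstack([cv2.resize(t,None,fx=2.2,fy=2.2),cv2.resize(s,None,fx=2.2,fy=2.2)]))
E
```

```text
t 2.6 pos [ 423.743 -248.684  108.392] q [-0.531  0.297 -0.429  0.852  0.    -0.424] F [-0.736  0.952 -0.248] open 84.77470231465088
turn deg [ 0.19  -0.38   0.174] shift [-4.529 -5.081 13.345] target [ 427.622 -254.165] 95.0
```

View pics/c1.png

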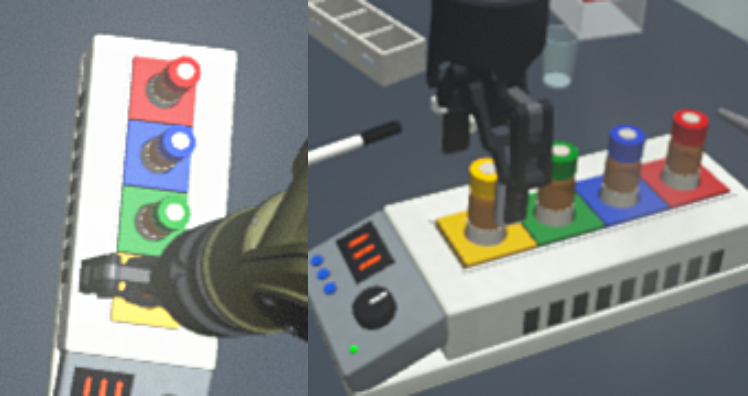

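Request:
servo_tool:
  targets: [0,0,0,0,0,5,85,0,0,0,0,0,10,85,0,0,0,0,0,13,85,0,0,0,0,0,13,85,0,0,0,0,0,13,85]

```text
t: 3.2
tcp_pos: [427.0, -251.5, 98.5]
ee_rot: [[-0.994, 0.108, 0.0], [0.108, 0.994, -0.0], [-0.0, -0.0, -1.0]]
contact_force: [0.4, 0.2, -0.3]
opening: 85.0
```

```bash
python3 go.py h1 95
```

```text
t 3.2 pos [ 427.024 -251.465   98.521] q [-0.532  0.308 -0.443  0.82   0.    -0.424] F [ 0.385  0.171 -0.274] open 84.95764767922242
turn deg [-0.007  0.017  0.116] shift [-0.884 -2.619  3.522] target [ 427.622 -254.165] 95.0
```

Request:
servo_tool:
  targets: [0,0,0,-1,-2,3,85,0,0,0,-1,-2,3,85,0,0,0,-1,-2,3,85,0,0,0,-1,-2,3,60,0,0,0,-1,-2,3,40]

```text
t: 3.7
tcp_pos: [427.7, -253.5, 95.3]
ee_rot: [[-0.994, 0.108, 0.0], [0.108, 0.994, 0.0], [-0.0, 0.0, -1.0]]
contact_force: [-0.0, -0.2, -0.0]
opening: 58.8
```

Request:
servo_tool:
  targets: [0,0,0,0,0,0,34,0,0,0,0,0,0,31,0,0,0,0,0,0,28,0,0,0,0,0,0,25,0,0,0,0,0,0,20]

```text
t: 4.2
tcp_pos: [427.8, -253.3, 95.5]
ee_rot: [[-0.994, 0.107, 0.0], [0.107, 0.994, 0.0], [-0.0, 0.0, -1.0]]
contact_force: [-0.3, 0.4, 2.8]
opening: 26.1
```

```bash
python3 go.py h1 95
```

```text
t 4.2 pos [ 427.791 -253.305   95.52 ] q [-0.535  0.314 -0.443  0.814  0.    -0.427] F [-0.346  0.416  2.829] open 26.10794939293624
turn deg [0.019 0.018 0.124] shift [ 0.076 -0.873  0.52 ] target [ 427.622 -254.165] 95.0
```

Request:
servo_tool:
  targets: [0,0,0,0,0,0,0,0,0,0,0,0,-5,0,0,0,0,0,0,-20,0,0,0,0,0,0,-50,0,0,0,0,0,0,-80,0]

```text
t: 4.7
tcp_pos: [427.0, -253.3, 175.7]
ee_rot: [[-0.994, 0.108, -0.002], [0.108, 0.994, 0.0], [0.002, 0.0, -1.0]]
contact_force: [0.3, -0.3, -1.0]
opening: 25.8
```

Request:
servo_tool:
  targets: [0,0,0,0,0,-20,0,0,0,0,0,0,-30,0,0,0,0,0,0,-30,0,0,0,0,0,0,-30,0,0,0,0,0,0,-30,0]

```text
t: 5.2
tcp_pos: [426.8, -253.0, 203.9]
ee_rot: [[-0.994, 0.107, -0.002], [0.107, 0.994, 0.001], [0.003, 0.001, -1.0]]
contact_force: [0.3, -0.2, -0.4]
opening: 26.1
```

```bash
python3 go.py t1 205;python3 - <<'E'
from h import *
s=robot.sense();g=s['tcp_pos'];print(g)
ims=[]
for n in("top","side"):
    p,d=robot.capture(n); cv2.imwrite(f"pics/{n}2.png",p); np.save(f"pics/{n}2.npy",d)
    P=pts(n,d); m=masks(p)['yellow']&(P[...,2]>200)&(abs(P[...,0]-g[0])<40)&(abs(P[...,1]-g[1])<40)
    print(n,m.sum(),P[m].mean(0) if m.sum() else 0, np.percentile(P[m],[5,95],axis=0) if m.sum() else 0)
    K,k1,R,t=cal(n)
    uv=cv2.projectPoints(np.array([[*g]]),cv2.Rodrigues(R)[0],t,K,np.array([k1,0,0,0.]))[0].ravel().astype(int); print(uv)
    x0=max(0,min(uv[0]-80,400));y0=max(0,min(uv[1]-80,260)); ims.append(cv2.resize(p[y0:y0+160,x0:x0+160],None,fx=2.4,fy=2.4))
cv2.imwrite("pics/c2.png",np.hstack(ims))
E
```

```text
t 5.2 pos [ 426.798 -252.965  203.886] q [-0.535  0.227 -0.257  1.09  -0.    -0.427] F [ 0.264 -0.19  -0.41 ] open 26.103172174343086
turn deg [-0.042 -0.163 74.931] shift [-26.384 535.958  -0.612] target [510.63  277.052] 205.0
[ 426.798 -252.965  203.886]
top 0 0 0
[429 246]
side 117 [ 419.868 -254.073  240.234] [[ 416.06  -262.368  228.919]
 [ 428.322 -240.324  246.694]]
[311 209]
```

View pics/c2.png

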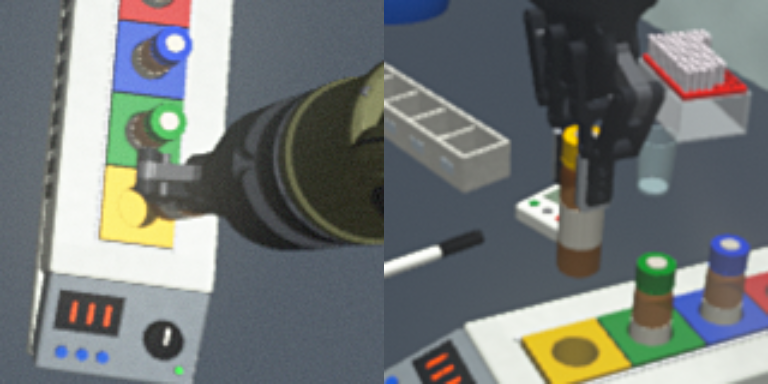

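Request:
servo_tool:
  targets: [0,0,3,-1,15,0,0,0,0,10,-2,50,0,0,0,0,17,-5,95,0,0,0,0,24,-7,140,0,0,0,0,32,-9,185,0,0]

```text
t: 5.8
tcp_pos: [455.7, -72.0, 204.6]
ee_rot: [[-0.789, 0.615, -0.001], [0.615, 0.789, 0.0], [0.001, -0.0, -1.0]]
contact_force: [0.6, -0.9, 0.2]
opening: 26.5
```

Request:
servo_tool:
  targets: [0,0,8,22,39,0,0,0,0,16,44,78,0,0,0,0,24,66,117,0,0,0,0,32,88,156,0,0,0,0,38,110,195,0,0]

```text
t: 6.3
tcp_pos: [487.0, 143.7, 204.7]
ee_rot: [[-0.251, 0.968, -0.001], [0.968, 0.251, -0.001], [-0.0, -0.001, -1.0]]
contact_force: [1.2, -0.6, -1.1]
opening: 25.7
```

```bash
python3 go.py t1 205
```

```text
t 6.3 pos [486.956 143.713 204.684] q [ 0.287  0.245 -0.23   1.097 -0.     1.605] F [ 1.246 -0.568 -1.148] open 25.726234016696623
turn deg [-0.059  0.028  5.617] shift [123.148  56.341  -0.429] target [510.63  277.052] 205.0
```

Request:
servo_tool:
  targets: [0,0,3,40,18,0,0,0,0,5.6,75,34,0,0,0,0,5.6,103,47,0,0,0,0,5.6,118,54,0,0,0,0,5.6,120,55,0,0]

```text
t: 6.8
tcp_pos: [509.7, 273.6, 204.4]
ee_rot: [[-0.163, 0.987, -0.001], [0.987, 0.163, -0.001], [-0.0, -0.001, -1.0]]
contact_force: [-0.9, -0.5, -0.3]
opening: 25.7
```

Request:
servo_tool:
  targets: [0,0,0,0,0,20,0,0,0,0,0,0,45,0,0,0,0,0,0,65,0,0,0,0,0,0,75,0,0,0,0,0,0,75,0]

```text
t: 7.3
tcp_pos: [508.5, 270.3, 128.9]
ee_rot: [[-0.159, 0.987, -0.003], [0.987, 0.159, -0.002], [-0.002, -0.004, -1.0]]
contact_force: [0.1, -0.9, -1.1]
opening: 25.7
```

```bash
python3 go.py t1 57;python3 - <<'E'
from h import *
s=robot.sense();g=s['tcp_pos'];print(g)
ims=[]
for n in("top","side"):
    p,d=robot.capture(n); cv2.imwrite(f"pics/{n}3.png",p); np.save(f"pics/{n}3.npy",d)
    K,k1,R,t=cal(n)
    uv=cv2.projectPoints(np.array([[*g]]),cv2.Rodrigues(R)[0],t,K,np.array([k1,0,0,0.]))[0].ravel().astype(int); print(uv)
    x0=max(0,min(uv[0]-80,400));y0=max(0,min(uv[1]-80,260)); ims.append(cv2.resize(p[y0:y0+160,x0:x0+160],None,fx=2.4,fy=2.4))
cv2.imwrite("pics/c3.png",np.hstack(ims))
E
```

```text
t 7.3 pos [508.498 270.336 128.89 ] q [ 0.489  0.409 -0.193  0.973 -0.     1.9  ] F [ 0.104 -0.875 -1.141] open 25.717650998853752
turn deg [-0.207  0.098  0.266] shift [ 6.413  3.434 71.867] target [510.63  277.052] 57.0
[508.498 270.336 128.89 ]
[117 197]
[228 133]
```

View pics/c3.png

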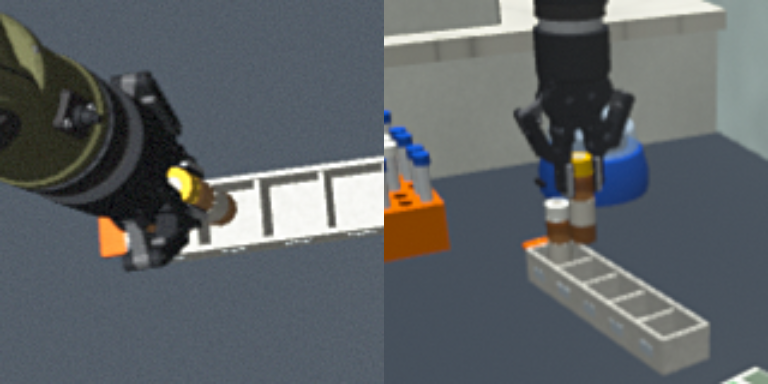

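Request:
servo_tool:
  targets: [0,0,0.2,4,2,15,0,0,0,0.2,4,2,35,0,0,0,0.2,4,2,55,0,0,0,0.2,4,2,60,0,0,0,0.2,4,2,60,0]

```text
t: 7.9
tcp_pos: [511.1, 276.4, 70.6]
ee_rot: [[-0.157, 0.988, -0.0], [0.988, 0.157, -0.0], [-0.0, -0.0, -1.0]]
contact_force: [-0.3, -0.5, 0.2]
opening: 26.1
```

```bash
python3 go.py t1 57
```

```text
t 7.9 pos [511.143 276.436  70.618] q [ 0.496  0.465 -0.269  0.837 -0.     1.909] F [-0.309 -0.526  0.24 ] open 26.09217168367207
turn deg [-0.013  0.011  0.14 ] shift [ 0.691 -0.406 13.618] target [510.63  277.052] 57.0
```

Request:
servo_tool:
  targets: [0,0,0,0,0,4,0,0,0,0,0,0,8,0,0,0,0,0,0,11,0,0,0,0,0,0,11,0,0,0,0,0,0,11,0]

```text
t: 8.4
tcp_pos: [511.1, 276.6, 59.4]
ee_rot: [[-0.157, 0.988, 0.0], [0.988, 0.157, 0.0], [0.0, 0.0, -1.0]]
contact_force: [-0.6, -0.1, -0.9]
opening: 25.8
```

```bash
python3 go.py t1 57;python3 - <<'E'
from h import *
s=robot.sense();g=s['tcp_pos']
ims=[]
for n in("top","side"):
    p,d=robot.capture(n); cv2.imwrite(f"pics/{n}4.png",p); np.save(f"pics/{n}4.npy",d)
    K,k1,R,t=cal(n)
    uv=cv2.projectPoints(np.array([[*g]]),cv2.Rodrigues(R)[0],t,K,np.array([k1,0,0,0.]))[0].ravel().astype(int)
    x0=max(0,min(uv[0]-60,400));y0=max(0,min(uv[1]-40,260)); ims.append(cv2.resize(p[y0:y0+120,x0:x0+120],None,fx=3.2,fy=3.2))
cv2.imwrite("pics/c4.png",np.hstack(ims))
E
```

```text
t 8.4 pos [511.118 276.614  59.425] q [ 0.496  0.475 -0.284  0.811  0.     1.909] F [-0.579 -0.12  -0.853] open 25.8159114911115
turn deg [ 0.004 -0.002  0.147] shift [ 0.509 -0.413  2.425] target [510.63  277.052] 57.0
```

View pics/c4.png

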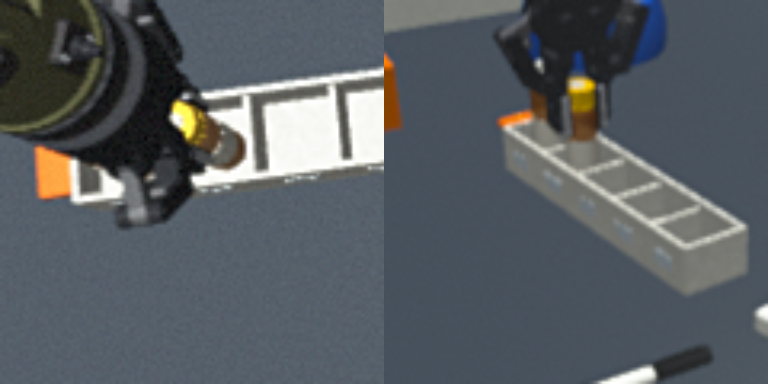

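Request:
servo_tool:
  targets: [0,0,0,0,0,1,0,0,0,0,0,0,2,0,0,0,0,0,0,2,0,0,0,0,0,0,2,0,0,0,0,0,0,2,0]

```text
t: 9.0
tcp_pos: [511.2, 276.7, 57.6]
ee_rot: [[-0.157, 0.988, 0.0], [0.988, 0.157, 0.0], [0.0, 0.0, -1.0]]
contact_force: [-0.2, -0.6, 2.6]
opening: 26.3
```

```bash
python3 go.py t1 57
```

```text
t 9.0 pos [511.246 276.698  57.565] q [ 0.496  0.477 -0.286  0.807  0.     1.909] F [-0.189 -0.647  2.603] open 26.330113674991498
turn deg [ 0.023 -0.009  0.149] shift [ 0.446 -0.553  0.565] target [510.63  277.052] 57.0
```

Request:
servo_tool:
  targets: [0,0,0,0,0,0,32,0,0,0,0,0,0,45,0,0,0,0,0,0,60,0,0,0,0,0,0,70,0,0,0,0,0,0,70]

```text
t: 9.5
tcp_pos: [511.1, 276.6, 57.2]
ee_rot: [[-0.157, 0.988, -0.0], [0.988, 0.157, -0.0], [-0.0, -0.0, -1.0]]
contact_force: [-0.5, 0.1, -0.3]
opening: 70.2
```

Request:
servo_tool:
  targets: [0,0,0,0,0,-10,75,0,0,0,0,0,-35,85,0,0,0,0,0,-75,85,0,0,0,0,0,-115,85,0,0,0,0,0,-145,85]

```text
t: 10.0
tcp_pos: [511.8, 276.9, 205.8]
ee_rot: [[-0.157, 0.988, 0.003], [0.988, 0.157, 0.002], [0.001, 0.003, -1.0]]
contact_force: [-0.7, 0.8, -0.4]
opening: 85.0
```

```bash
python3 go.py h2 205
```

```text
t 10.0 pos [511.77  276.95  205.841] q [ 0.496  0.366 -0.05   1.151  0.     1.909] F [-0.664  0.787 -0.404] open 85.0442804792258
turn deg [  0.193   0.062 -74.663] shift [-526.618 -110.685   -0.082] target [ 485.274 -260.522] 205.0
```

Request:
servo_tool:
  targets: [0,0,-3,-15,-3,0,85,0,0,-10,-49,-10,0,85,0,0,-17,-93,-20,0,85,0,0,-24,-137,-29,0,85,0,0,-32,-181,-38,0,85]

```text
t: 10.5
tcp_pos: [501.9, 91.2, 203.2]
ee_rot: [[-0.66, 0.752, 0.001], [0.752, 0.66, 0.0], [-0.001, 0.001, -1.0]]
contact_force: [2.1, 0.3, 0.0]
opening: 84.9
```

Request:
servo_tool:
  targets: [0,0,-8,-32,-31,0,85,0,0,-16,-65,-62,0,85,0,0,-24,-97,-94,0,85,0,0,-32,-130,-125,0,85,0,0,-38,-162,-156,0,85]

```text
t: 11.0
tcp_pos: [490.5, -130.9, 203.4]
ee_rot: [[-0.982, 0.19, 0.002], [0.19, 0.982, -0.0], [-0.002, 0.0, -1.0]]
contact_force: [1.3, 0.1, -0.0]
opening: 84.9
```

```bash
python3 go.py h2 205
```

```text
t 11.0 pos [ 490.458 -130.871  203.352] q [-0.261  0.243 -0.236  1.09   0.    -0.07 ] F [ 1.343  0.137 -0.033] open 84.89250776584363
turn deg [ 0.007  0.088 -4.671] shift [ -19.565 -128.271   -1.641] target [ 485.274 -260.522] 205.0
```

Request:
servo_tool:
  targets: [0,0,-3,-7,-44,0,85,0,0,-4.6,-13,-86,0,85,0,0,-4.6,-18,-114,0,85,0,0,-4.6,-20,-124,0,85,0,0,-4.6,-20,-125,0,85]

```text
t: 11.5
tcp_pos: [485.7, -256.8, 202.7]
ee_rot: [[-0.993, 0.119, 0.001], [0.119, 0.993, 0.0], [-0.001, 0.0, -1.0]]
contact_force: [-0.3, -0.4, 1.4]
opening: 84.9
```

Request:
servo_tool:
  targets: [0,0,0,0,0,15,85,0,0,0,0,0,45,85,0,0,0,0,0,70,85,0,0,0,0,0,85,85,0,0,0,0,0,90,85]

```text
t: 12.0
tcp_pos: [484.4, -253.3, 110.8]
ee_rot: [[-0.993, 0.115, -0.003], [0.115, 0.993, 0.002], [0.004, 0.002, -1.0]]
contact_force: [0.2, 0.0, 0.3]
opening: 85.2
```

Request:
servo_tool:
  targets: [0,0,0,0,0,5,85,0,0,0,0,0,8,85,0,0,0,0,0,10,85,0,0,0,0,0,10,85,0,0,0,0,0,10,85]

```text
t: 12.5
tcp_pos: [486.0, -256.1, 102.8]
ee_rot: [[-0.993, 0.117, 0.001], [0.117, 0.993, -0.0], [-0.001, -0.0, -1.0]]
contact_force: [-0.5, -0.1, 0.3]
opening: 85.0
```

```bash
python3 go.py h2 95
```

```text
t 12.5 pos [ 485.991 -256.052  102.826] q [-0.485  0.385 -0.307  0.878  0.    -0.368] F [-0.503 -0.12   0.279] open 84.96308837045642
turn deg [-0.017  0.049 -0.42 ] shift [ 0.196 -4.521  7.827] target [ 485.274 -260.522] 95.0
```

Request:
servo_tool:
  targets: [0,0,-0.4,0,-3.5,5,85,0,0,-0.4,0,-3.5,7.5,85,0,0,-0.4,0,-3.5,7.5,75,0,0,-0.4,0,-3.5,7.5,55,0,0,-0.4,0,-3.5,7.5,40]

```text
t: 13.0
tcp_pos: [485.3, -259.4, 94.8]
ee_rot: [[-0.994, 0.11, 0.0], [0.11, 0.994, 0.0], [-0.0, 0.0, -1.0]]
contact_force: [0.1, 0.6, 0.2]
opening: 47.3
```

Request:
servo_tool:
  targets: [0,0,0,0,0,0,34,0,0,0,0,0,0,31,0,0,0,0,0,0,28,0,0,0,0,0,0,25,0,0,0,0,0,0,10]

```text
t: 13.5
tcp_pos: [485.5, -259.3, 95.1]
ee_rot: [[-0.994, 0.11, 0.001], [0.11, 0.994, -0.0], [-0.001, -0.0, -1.0]]
contact_force: [-0.4, 0.2, 4.0]
opening: 25.8
```

```bash
python3 go.py h2 95
```

```text
t 13.5 pos [ 485.516 -259.34    95.128] q [-0.491  0.395 -0.315  0.861  0.    -0.381] F [-0.369  0.203  4.013] open 25.84833049587961
turn deg [-0.     0.034 -0.008] shift [ 0.111 -1.201  0.127] target [ 485.274 -260.522] 95.0
```

Good. Lift, then transfer to cell 3.

Request:
servo_tool:
  targets: [0,0,0,0,0,0,0,0,0,0,0,0,-5,0,0,0,0,0,0,-20,0,0,0,0,0,0,-50,0,0,0,0,0,0,-80,0]

```text
t: 14.0
tcp_pos: [484.5, -259.1, 175.1]
ee_rot: [[-0.994, 0.11, -0.002], [0.11, 0.994, 0.001], [0.002, 0.001, -1.0]]
contact_force: [0.4, -0.2, -0.8]
opening: 26.0
```

Request:
servo_tool:
  targets: [0,0,0,0,0,-20,0,0,0,0,0,0,-30,0,0,0,0,0,0,-30,0,0,0,0,0,0,-30,0,0,0,0,0,0,-30,0]

```text
t: 14.5
tcp_pos: [484.3, -258.9, 203.3]
ee_rot: [[-0.994, 0.11, -0.003], [0.11, 0.994, 0.001], [0.003, 0.001, -1.0]]
contact_force: [-0.3, 0.2, -1.1]
opening: 26.0
```

```bash
python3 go.py t2 205
```

```text
t 14.5 pos [ 484.339 -258.879  203.268] q [-0.491  0.316 -0.132  1.125 -0.    -0.381] F [-0.311  0.199 -1.073] open 25.96756000720605
turn deg [-0.053 -0.172 74.796] shift [ 18.543 483.469  -1.188] target [519.  223.7] 205.0
```

Request:
servo_tool:
  targets: [0,0,3,1,15,0,0,0,0,10,2,50,0,0,0,0,17,4,95,0,0,0,0,24,5,140,0,0,0,0,32,7,185,0,0]

```text
t: 15.0
tcp_pos: [497.8, -74.6, 203.5]
ee_rot: [[-0.784, 0.621, -0.002], [0.621, 0.784, 0.0], [0.002, -0.001, -1.0]]
contact_force: [1.4, 0.5, -0.3]
opening: 25.8
```

Request:
servo_tool:
  targets: [0,0,8,24,36,0,0,0,0,16,48,72,0,0,0,0,24,72,106,0,0,0,0,32,93,138,0,0,0,0,38,112,166,0,0]

```text
t: 15.5
tcp_pos: [511.8, 125.4, 203.6]
ee_rot: [[-0.237, 0.971, -0.002], [0.971, 0.237, -0.0], [0.0, -0.002, -1.0]]
contact_force: [0.4, 0.1, -0.9]
opening: 26.2
```

```bash
python3 go.py t2 205
```

```text
t 15.5 pos [511.774 125.376 203.559] q [ 0.24   0.278 -0.187  1.108  0.     1.571] F [ 0.448  0.062 -0.876] open 26.165754214286334
turn deg [-0.121 -0.001  4.835] shift [93.797 30.362 -1.495] target [519.  223.7] 205.0
```

Request:
servo_tool:
  targets: [0,0,3,38,12,0,0,0,0,4.8,68,22,0,0,0,0,4.8,86,28,0,0,0,0,4.8,94,31,0,0,0,0,4.8,94.5,31,0,0]

```text
t: 16.0
tcp_pos: [519.4, 223.2, 203.7]
ee_rot: [[-0.161, 0.987, -0.002], [0.987, 0.161, -0.001], [-0.001, -0.002, -1.0]]
contact_force: [0.3, 0.1, -0.3]
opening: 26.0
```

Request:
servo_tool:
  targets: [0,0,0,0,0,15,0,0,0,0,0,0,40,0,0,0,0,0,0,70,0,0,0,0,0,0,95,0,0,0,0,0,0,105,0]

```text
t: 16.5
tcp_pos: [517.7, 220.3, 97.1]
ee_rot: [[-0.158, 0.987, -0.005], [0.987, 0.158, -0.003], [-0.002, -0.005, -1.0]]
contact_force: [-0.1, 0.5, -0.8]
opening: 26.1
```

Request:
servo_tool:
  targets: [0,0,0,0,0,10,0,0,0,0,0,0,15,0,0,0,0,0,0,15,0,0,0,0,0,0,15,0,0,0,0,0,0,15,0]

```text
t: 17.0
tcp_pos: [520.7, 223.0, 85.8]
ee_rot: [[-0.159, 0.987, 0.002], [0.987, 0.159, 0.001], [0.0, 0.002, -1.0]]
contact_force: [-0.8, 0.1, -0.6]
opening: 25.9
```

```bash
python3 go.py t2 57;python3 - <<'E'
from h import *
s=robot.sense();g=s['tcp_pos']
ims=[]
for n in("top","side"):
    p,d=robot.capture(n); cv2.imwrite(f"pics/{n}5.png",p); np.save(f"pics/{n}5.npy",d)
    K,k1,R,t=cal(n)
    uv=cv2.projectPoints(np.array([[*g]]),cv2.Rodrigues(R)[0],t,K,np.array([k1,0,0,0.]))[0].ravel().astype(int)
    x0=max(0,min(uv[0]-70,400));y0=max(0,min(uv[1]-60,260)); ims.append(cv2.resize(p[y0:y0+120,x0:x0+120],None,fx=3.2,fy=3.2))
cv2.imwrite("pics/c5.png",np.hstack(ims))
E
```

```text
t 17.0 pos [520.666 223.045  85.843] q [ 0.405  0.427 -0.289  0.853 -0.     1.815] F [-0.847  0.113 -0.613] open 25.897974082806773
turn deg [ 0.11  -0.024  0.277] shift [ 0.901 -1.595 28.84 ] target [519.  223.7] 57.0
```

View pics/c5.png

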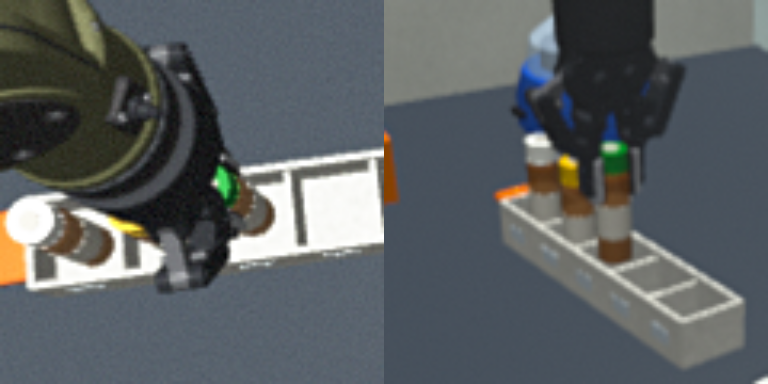

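Request:
servo_tool:
  targets: [0,0,0,1,-1,8,0,0,0,0,1,-1,17,0,0,0,0,1,-1,24,0,0,0,0,1,-1,26,0,0,0,0,1,-1,26,0]

```text
t: 17.6
tcp_pos: [518.1, 223.3, 58.0]
ee_rot: [[-0.159, 0.987, -0.002], [0.987, 0.159, -0.001], [-0.0, -0.002, -1.0]]
contact_force: [-1.0, -0.2, -0.6]
opening: 26.0
```

Request:
servo_tool:
  targets: [0,0,0,0,0,1,0,0,0,0,0,0,2,0,0,0,0,0,0,2,0,0,0,0,0,0,2,0,0,0,0,0,0,2,0]

```text
t: 18.1
tcp_pos: [519.1, 223.7, 57.1]
ee_rot: [[-0.159, 0.987, 0.001], [0.987, 0.159, 0.0], [0.0, 0.001, -1.0]]
contact_force: [-0.8, 0.5, 0.4]
opening: 25.7
```

```bash
python3 go.py t2 57
```

```text
t 18.1 pos [519.064 223.659  57.142] q [ 0.407  0.454 -0.33   0.786  0.     1.818] F [-0.826  0.473  0.383] open 25.732864280348625
turn deg [ 0.043 -0.011  0.27 ] shift [ 0.051 -0.057  0.142] target [519.  223.7] 57.0
```

Request:
servo_tool:
  targets: [0,0,0,0,0,0.5,0,0,0,0,0,0,0.5,0,0,0,0,0,0,0.5,32,0,0,0,0,0,0.5,45,0,0,0,0,0,0.5,65]

```text
t: 18.6
tcp_pos: [518.6, 223.5, 56.1]
ee_rot: [[-0.159, 0.987, -0.0], [0.987, 0.159, -0.0], [-0.0, -0.0, -1.0]]
contact_force: [-0.3, 0.8, -1.4]
opening: 58.0
```

Request:
servo_tool:
  targets: [0,0,0,0,0,0,70,0,0,0,0,0,-20,85,0,0,0,0,0,-60,85,0,0,0,0,0,-105,85,0,0,0,0,0,-145,85]

```text
t: 19.1
tcp_pos: [518.7, 223.5, 203.1]
ee_rot: [[-0.159, 0.987, 0.0], [0.987, 0.159, 0.0], [0.0, 0.0, -1.0]]
contact_force: [1.4, 0.5, 0.5]
opening: 85.1
```

```bash
python3 go.py h3 205
```

```text
t 19.1 pos [518.662 223.485 203.054] q [ 0.407  0.341 -0.097  1.133 -0.     1.818] F [1.386 0.462 0.488] open 85.12582920741423
turn deg [  0.012   0.007 -74.539] shift [-487.962  -54.199   -1.97 ] target [ 542.926 -266.878] 205.0
```

Request:
servo_tool:
  targets: [0,0,-3,-15,-2,0,85,0,0,-10,-50,-5,0,85,0,0,-17,-95,-10,0,85,0,0,-24,-139,-15,0,85,0,0,-32,-184,-20,0,85]

```text
t: 19.6
tcp_pos: [528.1, 38.2, 201.3]
ee_rot: [[-0.661, 0.751, 0.0], [0.751, 0.661, -0.0], [-0.0, 0.0, -1.0]]
contact_force: [1.8, -1.3, -0.2]
opening: 84.8
```

Request:
servo_tool:
  targets: [0,0,-8,-35,-27,0,85,0,0,-16,-68,-54,0,85,0,0,-24,-101,-80,0,85,0,0,-32,-130,-103,0,85,0,0,-38,-157,-124,0,85]

```text
t: 20.1
tcp_pos: [537.4, -162.1, 201.2]
ee_rot: [[-0.982, 0.187, -0.0], [0.187, 0.982, -0.0], [0.0, -0.0, -1.0]]
contact_force: [1.1, -0.0, 0.5]
opening: 85.1
```

```bash
python3 go.py h3 205
python3 - <<'E'
from h import *
p,d=robot.capture("top"); cv2.imwrite("pics/top6.png",p)
q,d=robot.capture("side"); cv2.imwrite("pics/side6.png",q)
cv2.imwrite("pics/c6.png",np.hstack([cv2.resize(p[150:250,70:240],None,fx=2.3,fy=2.3),cv2.resize(q[120:220,180:310],None,fx=2.3,fy=2.3)]))
E
```

```text
t 20.1 pos [ 537.438 -162.113  201.22 ] q [-0.293  0.336 -0.108  1.126 -0.    -0.105] F [ 1.115 -0.037  0.525] open 85.07181870983582
turn deg [-0.005 -0.005 -4.478] shift [ -24.964 -101.896   -3.773] target [ 542.926 -266.878] 205.0
```

View pics/c6.png

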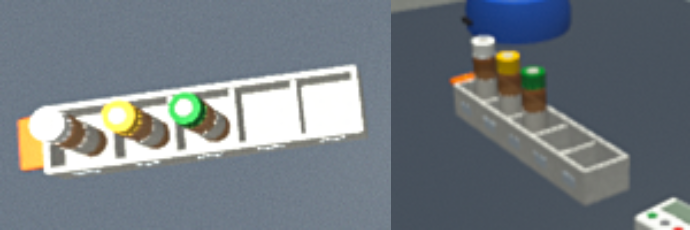

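Request:
servo_tool:
  targets: [0,0,-3,-9,-38,0,85,0,0,-4.5,-18,-72,0,85,0,0,-4.5,-23,-93,0,85,0,0,-4.5,-25,-101,0,85,0,0,-4.5,-25,-101,0,85]

```text
t: 20.7
tcp_pos: [542.9, -264.2, 201.0]
ee_rot: [[-0.993, 0.115, -0.0], [0.115, 0.993, 0.001], [0.001, 0.001, -1.0]]
contact_force: [-0.6, 0.3, 0.2]
opening: 84.9
```

Request:
servo_tool:
  targets: [0,0,0,0,0,15,85,0,0,0,0,0,45,85,0,0,0,0,0,70,85,0,0,0,0,0,85,85,0,0,0,0,0,90,85]

```text
t: 21.2
tcp_pos: [541.6, -261.5, 109.4]
ee_rot: [[-0.994, 0.112, -0.004], [0.112, 0.994, 0.003], [0.004, 0.002, -1.0]]
contact_force: [-0.3, -0.3, 0.5]
opening: 85.1
```

Request:
servo_tool:
  targets: [0,0,0,0,0,5,85,0,0,0,0,0,8,85,0,0,0,0,0,10,85,0,0,0,0,0,10,85,0,0,0,0,0,10,85]

```text
t: 21.7
tcp_pos: [543.4, -264.3, 101.9]
ee_rot: [[-0.994, 0.113, 0.001], [0.113, 0.994, -0.0], [-0.001, -0.0, -1.0]]
contact_force: [0.4, -0.2, -0.5]
opening: 85.2
```

```bash
python3 go.py h3 95
```

```text
t 21.7 pos [ 543.356 -264.261  101.895] q [-0.453  0.471 -0.165  0.934  0.    -0.339] F [ 0.427 -0.215 -0.455] open 85.16528795059993
turn deg [-0.015  0.055 -0.213] shift [ 0.137 -2.647  6.896] target [ 542.926 -266.878] 95.0
```

Request:
servo_tool:
  targets: [0,0,-0.2,0,-1.5,5,85,0,0,-0.2,0,-1.5,6.5,85,0,0,-0.2,0,-1.5,6.5,75,0,0,-0.2,0,-1.5,6.5,55,0,0,-0.2,0,-1.5,6.5,40]

```text
t: 22.2
tcp_pos: [542.9, -265.6, 94.9]
ee_rot: [[-0.994, 0.11, 0.0], [0.11, 0.994, -0.0], [-0.0, 0.0, -1.0]]
contact_force: [0.7, -0.1, -0.2]
opening: 47.3
```

Request:
servo_tool:
  targets: [0,0,0,0,0,0,34,0,0,0,0,0,0,31,0,0,0,0,0,0,28,0,0,0,0,0,0,25,0,0,0,0,0,0,10]

```text
t: 22.7
tcp_pos: [543.1, -265.6, 95.2]
ee_rot: [[-0.994, 0.11, 0.001], [0.11, 0.994, -0.0], [-0.001, -0.0, -1.0]]
contact_force: [0.7, -0.7, 2.2]
opening: 26.2
```

```bash
python3 go.py h3 95
```

```text
t 22.7 pos [ 543.127 -265.627   95.17 ] q [-0.455  0.477 -0.173  0.919  0.    -0.345] F [ 0.692 -0.683  2.246] open 26.219110106062253
turn deg [-0.006  0.039 -0.005] shift [ 0.062 -1.265  0.17 ] target [ 542.926 -266.878] 95.0
```

Request:
servo_tool:
  targets: [0,0,0,0,0,0,0,0,0,0,0,0,-5,0,0,0,0,0,0,-20,0,0,0,0,0,0,-50,0,0,0,0,0,0,-80,0]

```text
t: 23.2
tcp_pos: [542.1, -265.3, 175.0]
ee_rot: [[-0.994, 0.11, -0.002], [0.11, 0.994, 0.001], [0.002, 0.001, -1.0]]
contact_force: [0.4, 0.5, -0.2]
opening: 25.8
```

Request:
servo_tool:
  targets: [0,0,0,0,0,-20,0,0,0,0,0,0,-30,0,0,0,0,0,0,-30,0,0,0,0,0,0,-30,0,0,0,0,0,0,-30,0]

```text
t: 23.7
tcp_pos: [541.9, -265.1, 203.2]
ee_rot: [[-0.994, 0.11, -0.003], [0.11, 0.994, 0.001], [0.003, 0.001, -1.0]]
contact_force: [0.4, -0.2, -0.3]
opening: 25.8
```

```bash
python3 go.py t3 205
```

```text
t 23.7 pos [ 541.922 -265.146  203.152] q [-0.455  0.409  0.01   1.175 -0.    -0.345] F [ 0.424 -0.157 -0.308] open 25.8161346994314
turn deg [-0.057 -0.178 74.799] shift [ 62.261 431.268  -1.231] target [527.37  170.348] 205.0
```

Request:
servo_tool:
  targets: [0,0,3,2,15,0,0,0,0,10,6,45,0,0,0,0,17,12,84,0,0,0,0,24,18,124,0,0,0,0,32,24,163,0,0]

```text
t: 24.2
tcp_pos: [535.8, -99.5, 203.4]
ee_rot: [[-0.781, 0.625, -0.002], [0.625, 0.781, 0.001], [0.002, -0.001, -1.0]]
contact_force: [0.3, -0.8, -0.4]
opening: 25.8
```

Request:
servo_tool:
  targets: [0,0,8,25,30,0,0,0,0,16,49,58,0,0,0,0,24,71,84,0,0,0,0,32,91,107,0,0,0,0,38,110,130,0,0]

```text
t: 24.7
tcp_pos: [530.0, 70.6, 203.5]
ee_rot: [[-0.233, 0.973, -0.002], [0.973, 0.233, -0.0], [0.0, -0.002, -1.0]]
contact_force: [-0.6, 0.4, -0.8]
opening: 26.2
```

```bash
python3 go.py t3 205
```

```text
t 24.7 pos [529.971  70.591 203.521] q [ 0.132  0.291 -0.168  1.114 -0.     1.469] F [-0.574  0.377 -0.789] open 26.211923792262574
turn deg [-0.143 -0.006  4.544] shift [97.628 20.66  -1.51 ] target [527.37  170.348] 205.0
```

Request:
servo_tool:
  targets: [0,0,3,38,8,0,0,0,0,4.7,70,14,0,0,0,0,4.7,90,18,0,0,0,0,4.7,98,20,0,0,0,0,4.7,99,20,0,0]

```text
t: 25.2
tcp_pos: [526.6, 170.6, 203.8]
ee_rot: [[-0.158, 0.987, -0.002], [0.987, 0.158, -0.001], [-0.001, -0.002, -1.0]]
contact_force: [-0.4, -0.4, -0.9]
opening: 26.3
```

Request:
servo_tool:
  targets: [0,0,0,0,0,15,0,0,0,0,0,0,40,0,0,0,0,0,0,70,0,0,0,0,0,0,95,0,0,0,0,0,0,105,0]

```text
t: 25.7
tcp_pos: [525.0, 168.0, 97.1]
ee_rot: [[-0.155, 0.988, -0.005], [0.988, 0.155, -0.002], [-0.001, -0.005, -1.0]]
contact_force: [-0.5, 0.2, 0.0]
opening: 26.0
```

Request:
servo_tool:
  targets: [0,0,0,0,0,10,0,0,0,0,0,0,15,0,0,0,0,0,0,15,0,0,0,0,0,0,15,0,0,0,0,0,0,15,0]

```text
t: 26.2
tcp_pos: [527.9, 170.5, 85.8]
ee_rot: [[-0.157, 0.988, 0.002], [0.988, 0.157, 0.001], [0.0, 0.002, -1.0]]
contact_force: [-0.2, -0.2, -0.7]
opening: 25.6
```

```bash
python3 go.py t3 57;python3 - <<'E'
from h import *
s=robot.sense();g=s['tcp_pos']
ims=[]
for n in("top","side"):
    p,d=robot.capture(n); cv2.imwrite(f"pics/{n}7.png",p); np.save(f"pics/{n}7.npy",d)
    K,k1,R,t=cal(n)
    uv=cv2.projectPoints(np.array([[*g]]),cv2.Rodrigues(R)[0],t,K,np.array([k1,0,0,0.]))[0].ravel().astype(int)
    x0=max(0,min(uv[0]-70,400));y0=max(0,min(uv[1]-60,260)); ims.append(cv2.resize(p[y0:y0+120,x0:x0+120],None,fx=3.2,fy=3.2))
cv2.imwrite("pics/c7.png",np.hstack(ims))
E
```

```text
t 26.2 pos [527.91  170.483  85.796] q [ 0.312  0.409 -0.319  0.841 -0.     1.726] F [-0.249 -0.154 -0.711] open 25.632201805170197
turn deg [ 0.111 -0.017  0.106] shift [-0.057 -0.611 28.795] target [527.37  170.348] 57.0
```

View pics/c7.png

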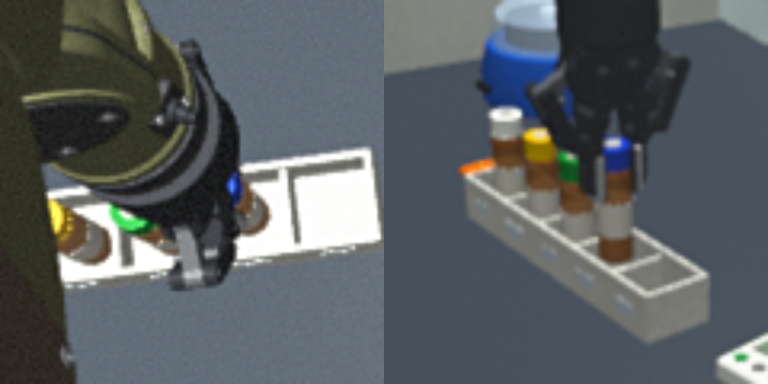

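Blue is over cell 4, upright. Lowering it.

Request:
servo_tool:
  targets: [0,0,0,0,0,8,0,0,0,0,0,0,17,0,0,0,0,0,0,24,0,0,0,0,0,0,26,0,0,0,0,0,0,26,0]

```text
t: 26.8
tcp_pos: [526.4, 170.0, 58.0]
ee_rot: [[-0.156, 0.988, -0.002], [0.988, 0.156, -0.001], [-0.0, -0.002, -1.0]]
contact_force: [0.3, 0.4, -0.6]
opening: 25.9
```

Request:
servo_tool:
  targets: [0,0,0,0,0,1,0,0,0,0,0,0,2,0,0,0,0,0,0,2,0,0,0,0,0,0,2,0,0,0,0,0,0,2,0]

```text
t: 27.3
tcp_pos: [527.4, 170.3, 57.2]
ee_rot: [[-0.156, 0.988, 0.001], [0.988, 0.156, 0.0], [0.0, 0.001, -1.0]]
contact_force: [0.3, 1.1, 1.4]
opening: 26.1
```

```bash
python3 go.py t3 57
```

```text
t 27.3 pos [527.447 170.293  57.173] q [ 0.312  0.438 -0.358  0.774 -0.     1.726] F [0.336 1.131 1.37 ] open 26.053432223151553
turn deg [ 0.048 -0.006  0.101] shift [ 0.067 -0.068  0.173] target [527.37  170.348] 57.0
```

Request:
servo_tool:
  targets: [0,0,0,0,0,0.3,0,0,0,0,0,0,0.3,0,0,0,0,0,0,0.3,32,0,0,0,0,0,0.3,45,0,0,0,0,0,0.3,65]

```text
t: 27.8
tcp_pos: [526.8, 170.1, 56.2]
ee_rot: [[-0.156, 0.988, -0.001], [0.988, 0.156, -0.0], [-0.0, -0.001, -1.0]]
contact_force: [-0.8, -0.9, -0.2]
opening: 57.9
```

Request:
servo_tool:
  targets: [0,0,0,0,0,0,70,0,0,0,0,0,-20,85,0,0,0,0,0,-60,85,0,0,0,0,0,-105,85,0,0,0,0,0,-145,85]

```text
t: 28.3
tcp_pos: [527.0, 170.1, 203.2]
ee_rot: [[-0.156, 0.988, 0.0], [0.988, 0.156, 0.0], [0.0, 0.0, -1.0]]
contact_force: [0.1, 0.1, 0.2]
opening: 85.1
```

```bash
python3 go.py h4 205
```

```text
t 28.3 pos [526.954 170.115 203.199] q [ 0.312  0.322 -0.124  1.125  0.     1.726] F [0.091 0.122 0.219] open 85.1485285497326
turn deg [  0.004   0.001 -74.709] shift [-449.409    3.356   -1.813] target [ 600.578 -273.235] 205.0
```

Request:
servo_tool:
  targets: [0,0,-3,-15,0,0,85,0,0,-10,-45,0,0,85,0,0,-17,-85,1,0,85,0,0,-24,-125,1,0,85,0,0,-32,-165,1,0,85]

```text
t: 28.8
tcp_pos: [553.9, 6.1, 201.4]
ee_rot: [[-0.661, 0.751, -0.0], [0.751, 0.661, 0.0], [0.0, 0.0, -1.0]]
contact_force: [-0.5, 0.3, 0.2]
opening: 85.1
```

Request:
servo_tool:
  targets: [0,0,-8,-34,-21,0,85,0,0,-16,-66,-41,0,85,0,0,-24,-98,-60,0,85,0,0,-32,-127,-78,0,85,0,0,-38,-153,-94,0,85]

```text
t: 29.3
tcp_pos: [583.3, -171.6, 201.2]
ee_rot: [[-0.982, 0.187, -0.0], [0.187, 0.982, -0.0], [0.0, -0.0, -1.0]]
contact_force: [-0.3, -0.6, -0.9]
opening: 84.9
```

```bash
python3 go.py h4 205
```

```text
t 29.3 pos [ 583.285 -171.62   201.245] q [-0.286  0.416  0.016  1.171 -0.    -0.098] F [-0.308 -0.558 -0.948] open 84.91354064447145
turn deg [-0.005 -0.016 -4.477] shift [-35.971 -96.596  -3.756] target [ 600.578 -273.235] 205.0
```

Request:
servo_tool:
  targets: [0,0,-3,-14,-37,0,85,0,0,-4.6,-26,-70,0,85,0,0,-4.6,-33,-89,0,85,0,0,-4.6,-36,-97,0,85,0,0,-4.6,-36,-97,0,85]

```text
t: 29.8
tcp_pos: [600.0, -272.6, 201.0]
ee_rot: [[-0.994, 0.113, -0.001], [0.113, 0.994, 0.0], [0.001, 0.0, -1.0]]
contact_force: [-0.2, 0.0, 0.1]
opening: 85.0
```

Request:
servo_tool:
  targets: [0,0,0,0,0,15,85,0,0,0,0,0,45,85,0,0,0,0,0,70,85,0,0,0,0,0,85,85,0,0,0,0,0,90,85]

```text
t: 30.3
tcp_pos: [598.6, -269.4, 109.5]
ee_rot: [[-0.994, 0.11, -0.004], [0.11, 0.994, 0.002], [0.004, 0.002, -1.0]]
contact_force: [0.2, 0.1, 0.0]
opening: 84.9
```

Request:
servo_tool:
  targets: [0,0,0,0,0,5,85,0,0,0,0,0,8,85,0,0,0,0,0,10,85,0,0,0,0,0,10,85,0,0,0,0,0,10,85]

```text
t: 30.8
tcp_pos: [600.5, -272.0, 102.1]
ee_rot: [[-0.994, 0.112, 0.001], [0.112, 0.994, -0.0], [-0.001, -0.0, -1.0]]
contact_force: [0.4, -0.4, -0.9]
opening: 85.1
```

```bash
python3 go.py h4 95
```

```text
t 30.8 pos [ 600.521 -272.041  102.13 ] q [-0.425  0.559 -0.007  1.004  0.    -0.314] F [ 0.392 -0.417 -0.854] open 85.1415030086933
turn deg [-0.016  0.057 -0.112] shift [-0.182 -1.178  7.131] target [ 600.578 -273.235] 95.0
```

Request:
servo_tool:
  targets: [0,0,0,0,0,5,85,0,0,0,0,0,6.7,85,0,0,0,0,0,6.7,75,0,0,0,0,0,6.7,55,0,0,0,0,0,6.7,40]

```text
t: 31.3
tcp_pos: [600.2, -271.9, 94.8]
ee_rot: [[-0.994, 0.112, 0.0], [0.112, 0.994, -0.0], [-0.0, -0.0, -1.0]]
contact_force: [0.2, -0.4, 0.7]
opening: 47.0
```

Request:
servo_tool:
  targets: [0,0,0,0,0,0,34,0,0,0,0,0,0,31,0,0,0,0,0,0,28,0,0,0,0,0,0,25,0,0,0,0,0,0,10]

```text
t: 31.8
tcp_pos: [600.4, -271.9, 95.2]
ee_rot: [[-0.994, 0.111, 0.001], [0.111, 0.994, -0.0], [-0.001, -0.0, -1.0]]
contact_force: [-0.1, 0.5, 1.7]
opening: 26.0
```

```bash
python3 go.py h4 95
```

```text
t 31.8 pos [ 600.41  -271.867   95.161] q [-0.425  0.564 -0.017  0.989  0.    -0.314] F [-0.096  0.502  1.651] open 26.012189564434646
turn deg [-0.003  0.035 -0.106] shift [-0.319 -1.341  0.161] target [ 600.578 -273.235] 95.0
```

Request:
servo_tool:
  targets: [0,0,0,0,0,0,0,0,0,0,0,0,-5,0,0,0,0,0,0,-20,0,0,0,0,0,0,-50,0,0,0,0,0,0,-80,0]

```text
t: 32.3
tcp_pos: [599.4, -271.6, 174.9]
ee_rot: [[-0.994, 0.112, -0.002], [0.112, 0.994, 0.001], [0.002, 0.001, -1.0]]
contact_force: [0.7, 0.2, -0.1]
opening: 26.1
```

Request:
servo_tool:
  targets: [0,0,0,0,0,-20,0,0,0,0,0,0,-30,0,0,0,0,0,0,-30,0,0,0,0,0,0,-30,0,0,0,0,0,0,-30,0]

```text
t: 32.8
tcp_pos: [599.2, -271.4, 203.0]
ee_rot: [[-0.994, 0.111, -0.003], [0.111, 0.994, 0.001], [0.003, 0.001, -1.0]]
contact_force: [0.6, -0.3, -0.2]
opening: 26.1
```

```bash
python3 go.py t4 205
```

```text
t 32.8 pos [ 599.241 -271.444  203.028] q [-0.425  0.506  0.17   1.238 -0.    -0.314] F [ 0.642 -0.33  -0.24 ] open 26.141679802698917
turn deg [-0.067 -0.182 74.702] shift [106.398 378.946  -1.303] target [535.74  116.996] 205.0
```

Request:
servo_tool:
  targets: [0,0,3,4,14,0,0,0,0,10,11,40,0,0,0,0,17,21,75,0,0,0,0,24,30,109,0,0,0,0,32,40,144,0,0]

```text
t: 33.3
tcp_pos: [575.4, -123.1, 203.3]
ee_rot: [[-0.78, 0.626, -0.002], [0.626, 0.78, 0.001], [0.002, -0.001, -1.0]]
contact_force: [0.7, 0.7, -0.1]
opening: 26.3
```

Request:
servo_tool:
  targets: [0,0,8,26,24,0,0,0,0,16,51,46,0,0,0,0,24,73,66,0,0,0,0,32,93,84,0,0,0,0,38,111,101,0,0]

```text
t: 33.8
tcp_pos: [550.9, 25.1, 203.5]
ee_rot: [[-0.231, 0.973, -0.003], [0.973, 0.231, -0.0], [0.001, -0.002, -1.0]]
contact_force: [-0.0, -0.0, -0.9]
opening: 26.0
```

```bash
python3 go.py t4 205
```

```text
t 33.8 pos [550.909  25.103 203.547] q [ 0.045  0.32  -0.126  1.127  0.     1.383] F [-0.048 -0.03  -0.932] open 25.994666069170517
turn deg [-0.142 -0.026  4.453] shift [92.913  6.461 -1.418] target [535.74  116.996] 205.0
```

Request:
servo_tool:
  targets: [0,0,3,36,2,0,0,0,0,4.6,66,4,0,0,0,0,4.6,85,5,0,0,0,0,4.6,93,6,0,0,0,0,4.6,94,6,0,0]

```text
t: 34.3
tcp_pos: [535.4, 117.1, 204.0]
ee_rot: [[-0.158, 0.987, -0.002], [0.987, 0.158, -0.001], [-0.0, -0.002, -1.0]]
contact_force: [0.7, 0.3, -0.7]
opening: 26.1
```

Request:
servo_tool:
  targets: [0,0,0,0,0,15,0,0,0,0,0,0,40,0,0,0,0,0,0,70,0,0,0,0,0,0,95,0,0,0,0,0,0,105,0]

```text
t: 34.8
tcp_pos: [534.0, 114.8, 97.0]
ee_rot: [[-0.155, 0.988, -0.005], [0.988, 0.155, -0.002], [-0.001, -0.005, -1.0]]
contact_force: [-0.0, -1.0, -1.1]
opening: 25.8
```

Request:
servo_tool:
  targets: [0,0,0,0,0,10,0,0,0,0,0,0,15,0,0,0,0,0,0,15,0,0,0,0,0,0,15,0,0,0,0,0,0,15,0]

```text
t: 35.3
tcp_pos: [536.8, 116.8, 85.8]
ee_rot: [[-0.157, 0.988, 0.002], [0.988, 0.157, 0.0], [0.0, 0.002, -1.0]]
contact_force: [0.7, -0.7, 0.1]
opening: 26.2
```

```bash
python3 go.py t4 57;python3 - <<'E'
from h import *
s=robot.sense();g=s['tcp_pos']
ims=[]
for n in("top","side"):
    p,d=robot.capture(n); cv2.imwrite(f"pics/{n}8.png",p); np.save(f"pics/{n}8.npy",d)
    K,k1,R,t=cal(n)
    uv=cv2.projectPoints(np.array([[*g]]),cv2.Rodrigues(R)[0],t,K,np.array([k1,0,0,0.]))[0].ravel().astype(int)
    x0=max(0,min(uv[0]-70,400));y0=max(0,min(uv[1]-60,260)); ims.append(cv2.resize(p[y0:y0+120,x0:x0+120],None,fx=3.2,fy=3.2))
cv2.imwrite("pics/c8.png",np.hstack(ims))
E
```

```text
t 35.3 pos [536.755 116.771  85.785] q [ 0.214  0.401 -0.333  0.835 -0.     1.628] F [ 0.745 -0.707  0.071] open 26.225068326549756
turn deg [ 0.109 -0.004  0.107] shift [ 0.38  -1.022 28.783] target [535.74  116.996] 57.0
```

View pics/c8.png

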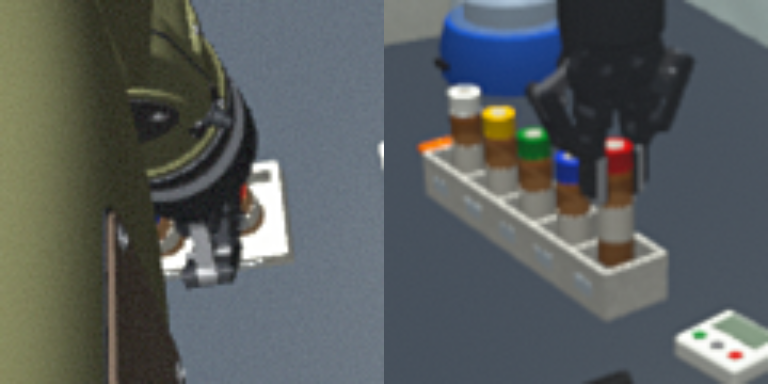

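Red is upright over the last cell; the others stand. Lowering it.

Request:
servo_tool:
  targets: [0,0,0,0,0,8,0,0,0,0,0,0,17,0,0,0,0,0,0,24,0,0,0,0,0,0,26,0,0,0,0,0,0,26,0]

```text
t: 35.9
tcp_pos: [535.3, 116.4, 58.0]
ee_rot: [[-0.156, 0.988, -0.002], [0.988, 0.156, -0.0], [-0.0, -0.002, -1.0]]
contact_force: [0.1, 0.8, -0.6]
opening: 26.2
```

Request:
servo_tool:
  targets: [0,0,0,0,0,1,0,0,0,0,0,0,2,0,0,0,0,0,0,2,0,0,0,0,0,0,2,0,0,0,0,0,0,2,0]

```text
t: 36.4
tcp_pos: [536.3, 116.6, 57.2]
ee_rot: [[-0.156, 0.988, 0.001], [0.988, 0.156, 0.0], [0.0, 0.001, -1.0]]
contact_force: [0.4, -0.5, 1.2]
opening: 26.1
```

```bash
python3 go.py t4 57
```

```text
t 36.4 pos [536.265 116.617  57.157] q [ 0.214  0.43  -0.372  0.768 -0.     1.628] F [ 0.437 -0.457  1.234] open 26.147143163074237
turn deg [ 0.045 -0.001  0.099] shift [ 0.456 -0.46   0.157] target [535.74  116.996] 57.0
```

Request:
servo_tool:
  targets: [0,0,0,0,0,0.3,0,0,0,0,0,0,0.3,0,0,0,0,0,0,0.3,32,0,0,0,0,0,0.3,45,0,0,0,0,0,0.3,65]

```text
t: 36.9
tcp_pos: [535.6, 116.5, 56.2]
ee_rot: [[-0.156, 0.988, -0.001], [0.988, 0.156, -0.0], [-0.0, -0.001, -1.0]]
contact_force: [0.6, 0.0, -0.9]
opening: 58.3
```

Request:
servo_tool:
  targets: [0,0,0,0,0,0,70,0,0,0,0,0,-20,85,0,0,0,0,0,-60,85,0,0,0,0,0,-105,85,0,0,0,0,0,-145,85]

```text
t: 37.4
tcp_pos: [535.8, 116.5, 203.2]
ee_rot: [[-0.156, 0.988, 0.0], [0.988, 0.156, 0.0], [-0.0, 0.0, -1.0]]
contact_force: [0.2, -0.1, -0.4]
opening: 85.3
```

Request:
servo_tool:
  targets: [0,0,0,-20,0,0,85,0,0,0,-60,0,0,85,0,0,0,-100,0,0,85,0,0,0,-140,0,0,85,0,0,0,-170,0,0,85]

```text
t: 37.9
tcp_pos: [562.6, -53.5, 201.4]
ee_rot: [[-0.155, 0.988, 0.0], [0.988, 0.155, -0.0], [-0.0, -0.0, -1.0]]
contact_force: [0.5, 0.3, 0.0]
opening: 85.1
```

Request:
servo_tool:
  targets: [0,0,0,-20,0,0,85,0,0,0,-20,0,0,85,0,0,0,-20,0,0,85,0,0,0,-20,0,0,85,0,0,0,-20,0,0,85]

```text
t: 38.4
tcp_pos: [565.5, -70.0, 201.5]
ee_rot: [[-0.158, 0.987, -0.0], [0.987, 0.158, 0.0], [0.0, -0.0, -1.0]]
contact_force: [-0.7, 0.4, -0.1]
opening: 84.8
```

```bash
cat > fin.py <<'E'
from h import *
p,d=robot.capture("top"); cv2.imwrite("pics/top9.png",p)
q,e=robot.capture("side"); cv2.imwrite("pics/side9.png",q)
cv2.imwrite("pics/c9.png",np.hstack([cv2.resize(p[150:250,70:240],None,fx=2.3,fy=2.3),cv2.resize(q[120:220,180:310],None,fx=2.3,fy=2.3)]))
V=np.array([.155,-.988]);W=np.array([.988,.155])
for n,im,dd,T in(("top",p,d,[517.7,225.1]),("side",q,e,[519,223.7])):
    P=pts(n,dd)
    for k,m in masks(im).items():
        m=m&(P[...,2]>70)&(P[...,2]<115)&(np.hypot(P[...,0]-519,P[...,1]-224)<180)
        if m.sum()>5:
            c=(P[m][:,:2].min(0)+P[m][:,:2].max(0))/2; z=np.percentile(P[m][:,2],95); r=c-T; print(n,k,m.sum(),"x",r@V,"y",r@W,"ztop",z)
print(robot.sense()['t'],robot.sense()['tcp_pos'],robot.sense()['contact_force'])
E
python3 fin.py
```

```text
top red 42 x 104.99596928191484 y 0.2375326366165273 ztop 100.91757120910778
top yellow 155 x -24.576626664590208 y -4.313939851751598 ztop 100.49160694109527
top green 117 x 3.6399659918969274 y -1.517102473593579 ztop 100.79902837308053
top blue 139 x 57.64982889199843 y -1.645319150565626 ztop 100.45765397970005
side red 99 x 113.00259704110807 y 0.5268586010850703 ztop 100.63824642404546
side yellow 95 x -44.19348901900009 y 0.7373090176199106 ztop 101.16493522116473
side green 80 x -13.949466698243633 y 2.98324118822321 ztop 100.44611593138482
side blue 88 x 58.89797098387178 y 1.7028147897680752 ztop 100.80376268338217
38.5 [565.573 -70.171 201.578] [0.052 0.96  0.184]
```

View pics/c9.png

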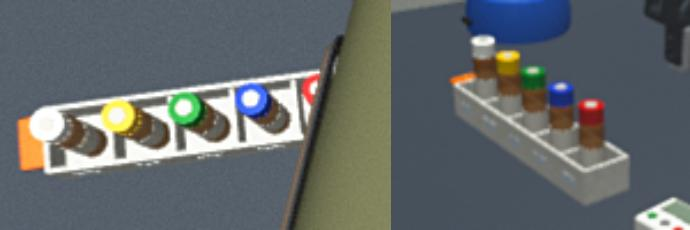

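Request:
servo_tool:
  targets: [0,0,0,-20,0,0,85,0,0,0,-60,0,0,85,0,0,0,-100,0,0,85,0,0,0,-130,0,0,85,0,0,0,-130,0,0,85]

```text
t: 39.0
tcp_pos: [586.7, -202.6, 201.3]
ee_rot: [[-0.153, 0.988, 0.001], [0.988, 0.153, -0.002], [-0.002, 0.001, -1.0]]
contact_force: [-0.7, 0.3, -0.7]
opening: 85.0
```

Request:
servo_tool:
  targets: [0,0,0,0,0,0,85,0,0,0,0,0,0,85,0,0,0,0,0,0,85,0,0,0,0,0,0,85,0,0,0,0,0,0,85]

```text
t: 39.5
tcp_pos: [586.0, -198.7, 201.7]
ee_rot: [[-0.158, 0.988, 0.0], [0.988, 0.158, 0.0], [0.0, 0.0, -1.0]]
contact_force: [0.0, -0.0, -0.6]
opening: 85.2
```

```bash
sed -i 's/(P\[m\]\[:,:2\].min(0)+P\[m\]\[:,:2\].max(0))\/2/np.median(P[m][:,:2],0)/' fin.py; sed -i 's/>70)&/>78)\&/' fin.py; python3 fin.py
```

```text
top red 123 x 114.70007003653126 y -6.119195589702166 ztop 100.99284964088682
top yellow 135 x -44.67820549872554 y -3.529075122848109 ztop 100.32493459814772
top green 125 x 7.882127763080954 y -4.966952378117218 ztop 100.78564803514901
top blue 127 x 60.92335660629991 y -4.9896080203281485 ztop 100.68305444549034
side red 100 x 120.24668399375179 y -4.159001780524663 ztop 100.76407537078809
side yellow 94 x -42.44916173887022 y -2.867484708252571 ztop 100.98065981278795
side green 79 x 11.820163812735185 y -4.283661746511647 ztop 100.55852919559524
side blue 88 x 65.19670911283646 y -3.946119386092098 ztop 100.55812342242399
39.6 [ 586.031 -199.028  201.637] [-0.557  0.851 -0.361]
```

View pics/c9.png

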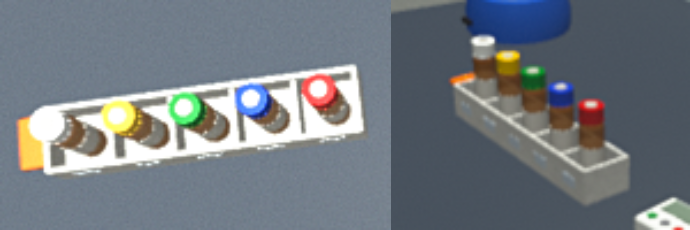

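Run:
```python
from h import *
V=np.array([.155,-.988]);W=np.array([.988,.155])
for n in("top","side"):
    p,d=robot.capture(n);P=pts(n,d)
    for T in([517.7,225.1],):
        r=(P[...,:2]-np.array(T)); x=r@V;y=r@W
        m=(P[...,2]>95)&(P[...,2]<104)&(abs(y)<40)&(abs(x)<150)
        nn,lab,st,ce=cv2.connectedComponentsWithStats(m.astype(np.uint8))
        for i in range(1,nn):
            if st[i,4]>20:
                uv=np.argwhere(lab==i)[:,::-1]; q=plane(n,uv,99)[:,:2]
                c,s,a=cv2.minAreaRect(q.astype(np.float32)); c=np.array(c)-T
                print(n,st[i,4],"x %.1f y %.1f"%(c@V,c@W),np.round(s,1))
    # tray extents from rim height pixels
    m=(P[...,2]>36)&(P[...,2]<44)&(abs(y)<45)&(abs(x)<170)
    q=np.c_[x[m],y[m]]; print("rim x",np.percentile(q[:,0],[.5,99.5]),"y",np.percentile(q[:,1],[1,99]))
```

```text
top 161 x 111.6 y -1.1 [24.5 25.9]
top 170 x 57.6 y -1.2 [24.4 26.3]
top 168 x 3.3 y -1.8 [25.7 25.7]
top 164 x -50.6 y -1.0 [27.2 24.3]
top 162 x -106.3 y 0.1 [26.  25.5]
rim x [-158.081  136.921] y [-28.79   29.704]
side 39 x -101.7 y 0.9 [29.9 24.1]
side 50 x -45.5 y 0.7 [35.1 23.5]
side 51 x 7.1 y 0.7 [38.  22.7]
side 59 x 61.4 y 1.7 [35.7 24.5]
side 61 x 117.1 y 0.5 [32.9 23.7]
rim x [-156.189  139.892] y [-25.768  32.345]
```

```bash
python3 -c "
from rig import robot
print(robot.finish_job())"
```

```text
the job is handed in; nothing more can be done
None
```

All four vials are in the white tray in heater order. From the blank at the handle end they run yellow, green, blue, red. The job was handed in at about 40 s of the 112 s allowed, and it reported no verdict.

- **Placing:** I set each vial down at very low force, with readings of 0.4 to 2.6 N before release. No reading during the job suggested a drop or a knock. At hand-in the gripper was open and well clear of the tray.
- **Position:** The top camera put the caps 3 to 4 mm along and 1 to 2 mm across from their cell centres. The limit is 15 mm.
- **Upright and seated:** In both last views all four stand upright. The top of each cap read about 101 mm high, against about 99 mm expected with the vial on the tray floor.
- **Disagreement:** The side camera read positions 5 to 6 mm farther along than the top camera, with the blank reading 5 mm farther as well. Relative to the blank, the two cameras agree to within about 1 mm. I took the gap as a bias in the side view and did not correct for it.
- **First check discarded:** My first position check used the cap colours and gave scattered values of up to about 30 mm off, from stray pixels and visible cap sides. I replaced it with the cap-top measurement above.

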